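Push the washer tin home between the pipe stubs

ROBOT

A 6-joint arm with a two-finger parallel gripper is mounted at the origin on the work surface. World frame = base frame: x ahead of the robot, y to its left, z up, the work surface at z = 0. Lengths are in m, angles in rad, forces in N, time in s.
With the tool pointing down it reaches from about 0.35 to 0.875 m from the base axis. Payload 15.5 kg.
Tool frame: the origin (TCP) lies where the fingers leave the gripper's body, on its centre line; the fingertips stand 73 mm ahead of it and the grasp point (between the pads) lies 54 mm ahead of it; z points along the fingers, x is the direction in which the jaws open and shut, and the axes are right-handed (so a half turn about z gives the same grasp; the last joint's range is limited). The gripper opens to 85 mm and grips with 20 to 120 N. Pads are 22 mm wide; open, the fingers measure 114 mm over their backs; the gripper's body (76 mm by 85 mm) begins 54 mm behind the grasp point. The pads swing forward as they close: fully open they stand 13 mm farther back than shut.
Start: joints at [-1.3, 0.494, 1.345, -0, 1.302, -0.096], TCP at [0.224, -0.583, 0.304] pointing down, gripper open.
Joint ranges: [-2.91, 2.91], [-0.82, 2.16], [0.22, 2.67], [-1.22, 4.37], [0.12, 2.79], [-3.08, 3.08]. Speed limits (rad/s): [1.89, 1.89, 2.57, 3.01, 3.01, 3.01].

INTERFACE

Orientations are given as a unit quaternion [w, x, y, z].
In Python, from plant import manip gives the robot as it stands. The module is installed in compiled form; this text tells all that it offers.
- The arm moves only by the shell command python3 -m jog 'ROWS' [FORCE]. ROWS is JSON, a list of rows, each an object with "slide": the shift along the world's x, y, z in units of 100 cm (1.0 is 100 cm), a list of three; "turn": the turn about the world's z in units of 90 degrees (1.0 is 90 degrees); "fingers": the closure, from 0 (fully open) to 1 (shut). A call has 1 to 12 rows; each row shifts and turns the pose as measured when the row begins; what a row does not reach is not made up. A row lasts 1/8 s, in which the tool goes at most 62.5 mm and 10.7 degrees, less where a joint would pass 70% of its speed; a pose out of reach is approached as far as the arm can. A call with a number of a shift or a turn outside -1 to 1 is refused whole. A call with a gripper value outside its range is refused whole. The fingers move at their own pace and stop on an object; FORCE is the grip in N (left out, the last holds). Time passes only in rows, so rows that do not move let the fingers close. It gives the time, the measured TCP pose, the force and the opening at its end, in the units of the state.
- manip.get_obs(): the state, without advancing time (a new reading comes with each control period).
- manip.get_image(name): name is "scene" or "top" or "wrist"; returns a dict with "image" (480x640x3 uint8, blue, green, red), "fx", "fy", "cx", "cy" (pixels), "pose" (4x4, takes a point from camera to world coordinates); the wrist camera has in their place "tool_from_camera" (4x4, takes a point from camera to tool coordinates, whose origin is the TCP and whose axes are the tool frame's). Camera axes: x right, y up, looking along -z (the intrinsics and any distortion apply to the point x, -y, -z); pixel columns grow to the right and rows downward; lengths in m; the calibration is good to about 2 mm. The wrist camera is an equidistant fisheye: a pixel r from the principal point sees the ray r / f radians off the axis. A picture is of the moment at which its call begins: read the wrist's pose just before it. There is no depth.
- manip.sign_off(): hands the job in, once; it reports no verdict.
The state is a dict: "clock": time; "joint_pos": joint angles; "dq": joint speeds; "joint_efforts": joint torques, N m; "eef_pos": TCP position; "tool_rot": TCP orientation; "wrist_force": force on the tool from outside, world axes, zero at the start; "torque": the same for the moment, N m; "opening": finger opening in m.
Only numpy, scipy, OpenCV 4.12 (cv2) and the standard library are available. Lean on these libraries where they do the work, as an engineer would, in place of code of your own. Each camera call takes 0.05 s, during which the arm holds its last target.

TASK

Push the round chrome washer tin along the shelf, through the narrow gap between the two capped pipe stubs, and on into the low wooden bay behind them until it rests fully home against the bay's back batten. Only push it with the fingers: it must stay flat on the shelf all the way, never lifted or tipped, and the things standing around must be left alone.

Things in the scene. Friction and masses are not known exactly. Their poses are not given: they have to be found in the camera images.
- tin: Closed round chrome tin, plain flat-sided cylinder 90 mm in diameter and 28 mm high, about 0.25 kg, loose, slides on the shelf. Origin: centre of its underside; z up; its yaw means nothing.
- pipes: Fixed group of two pipe stubs and a wooden bay. Origin: on the shelf, midway between the stubs; x axis: through the gap in the pushing direction, into the bay; y across the gap; z up. The clear gap is 97 mm, so the tin has 3.5 mm to spare each side. The tin starts before the gap, centre at x = -190 to -150 mm, y = -50 to 50 mm in this frame.
- stub_right (a point): Centre, on the shelf, of the stub at y = -75.5 mm, x = 0 of the pipes frame: upright grey pipe with white cap, 54 mm diameter, 40 mm high (48 mm with the square lug on the cap). Fixed.
- stub_left (a point): The same for the twin stub at y = +75.5 mm, x = 0 of the pipes frame.
- bay_home (a point): Where the centre of the tin's underside is when fully home, x = 115 mm, y = 0 of the pipes frame; axes as the pipes. Fixed U-shaped bay of battens 12 mm high and thick: inner face of the back batten 45 mm further along x (at 160 mm); side battens from x = 100 to 160 mm of the pipes frame, inner faces at y = -56 and +56 mm.
- brush: Bystander: bottle brush with wooden handle lying on the shelf, 230 mm long, 32 mm high, about 200 mm to the -y side of the pipes' x axis. Origin on the shelf under its middle, x along it towards the bristles.
- plunger: Bystander: red plunger head standing mouth down, 110 mm diameter, 68 mm high. Origin: centre of its underside.
- plug: Bystander: black rubber drain plug, 50 mm diameter, 30 mm high with its stud. Origin: centre of its underside.
- bottle_a: Bystander: amber pump bottle, 66 mm diameter, 190 mm high. Origin: centre of its underside.
- bottle_b: Bystander: clear pump bottle, 66 mm diameter, 190 mm high. Origin: centre of its underside.
- jar: Bystander: closed jar, 72 mm diameter, 80 mm high. Origin: centre of its underside.

How it is judged:
By the outcome, as a careful person would: the job done as asked, in the order asked, and still so for the second after the job is handed in, with the robot touching nothing.
It also fails if it takes over 48 s, if anything falls off the work surface, if the arm or the gripper's body presses on something with over 40 N, if the wrist force passes 120 N, or if a joint passes its speed limit or range.

## Working session

There is one attempt and no reset: what is moved stays moved. The work goes in short steps, Python scripts to look and compute and a shell command to move; the robot and the scene stay as the last step left them, time stands still between calls to the robot, and variables do not carry over. Pictures are saved under pics/ and viewed, and the job is handed in when it is done.

```bash
mkdir -p pics
python3 - <<'E'
from plant import manip
import cv2,numpy as np
o=manip.get_obs();print(o)
for n in ("scene","top","wrist"):
    d=manip.get_image(n);cv2.imwrite(f"pics/{n}0.png",d["image"])
    print(n,{k:(np.round(v,4).tolist() if k!="image" else 0) for k,v in d.items()})
E
```

```text
{'clock': 0.0, 'joint_pos': array([-1.29955318e+00,  4.94194926e-01,  1.34611282e+00, -9.63244441e-07,
        1.30245531e+00, -9.55220082e-02]), 'dq': array([ 2.95400756e-05,  1.84107524e-03, -4.00158874e-04,  4.35480758e-04,
        7.31580750e-04, -5.01957561e-04]), 'joint_efforts': array([ 1.22006317e-03, -8.82145786e+01, -3.83865881e+01,  1.52745479e-04,
        1.02630511e-02, -3.55579630e-05]), 'eef_pos': array([ 0.22404596, -0.58319392,  0.30329909]), 'tool_rot': array([-3.75540657e-04,  8.24195786e-01, -5.66304656e-01, -4.48815154e-04]), 'wrist_force': array([ 0.87994885, -0.60456973, -0.21078197]), 'torque': array([ 0.05304745,  0.01843886, -0.03007584]), 'opening': 0.08562556287730883}
scene {'image': 0, 'fx': 440.8966, 'fy': 440.8966, 'cx': 316.7681, 'cy': 238.2257, 'pose': [[0.1683, -0.7999, 0.5761, 1.1505], [0.9857, 0.1359, -0.0992, -0.1232], [0.0011, 0.5846, 0.8113, 0.8438], [0.0, 0.0, 0.0, 1.0]]}
top {'image': 0, 'fx': 539.2244, 'fy': 539.2244, 'cx': 328.5099, 'cy': 240.9606, 'pose': [[0.0325, 0.9767, -0.2123, 0.3682], [-0.9995, 0.0324, -0.0041, -0.0218], [0.0029, 0.2123, 0.9772, 1.1824], [0.0, 0.0, 0.0, 1.0]]}
wrist {'image': 0, 'fx': 371.6483, 'fy': 371.6483, 'cx': 322.1344, 'cy': 241.4478, 'tool_from_camera': [[1.0, -0.0002, -0.0009, -0.0006], [-0.0005, -0.9548, -0.2971, -0.0775], [-0.0008, 0.2971, -0.9548, -0.0693], [0.0, 0.0, 0.0, 1.0]]}
```

View pics/top0.png

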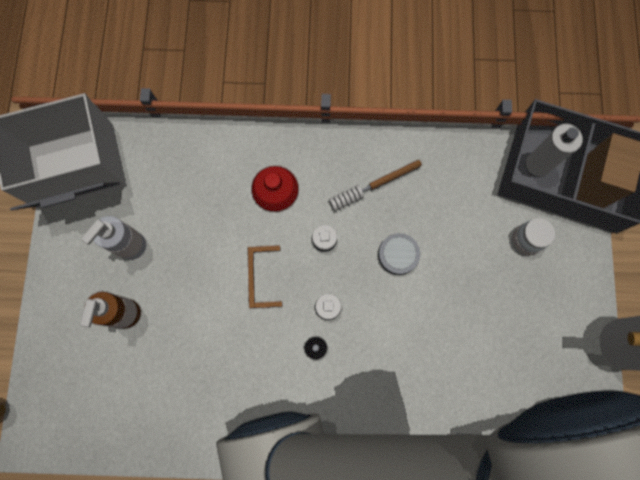

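View pics/scene0.png

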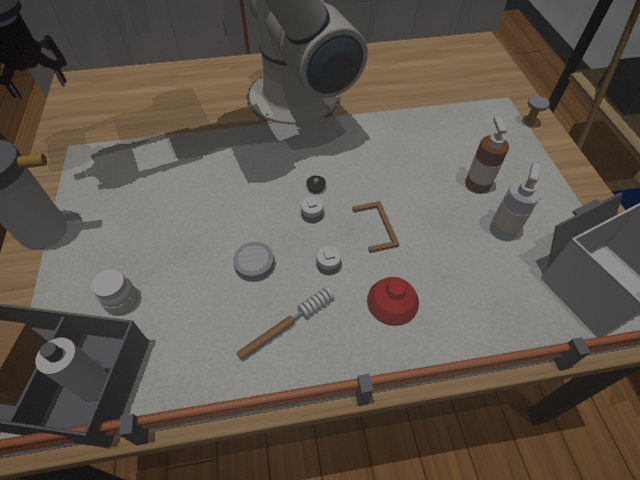

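View pics/wrist0.png

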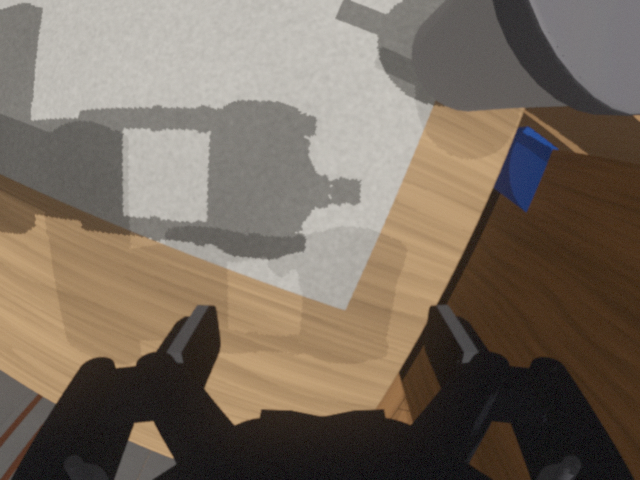

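The top view shows the tin at about (399,254), the stubs at (324,238) and (328,307), the bay at x 250–282, and the brush above. The push runs towards world +y. I'll enlarge it.

Run:
```python
import cv2
a=cv2.imread("pics/top0.png")[200:330,235:435];cv2.imwrite("pics/topc.png",cv2.resize(a,None,fx=4,fy=4,interpolation=cv2.INTER_CUBIC))
a=cv2.imread("pics/scene0.png")[160:300,220:420];cv2.imwrite("pics/scenec.png",cv2.resize(a,None,fx=4,fy=4,interpolation=cv2.INTER_CUBIC))
```

```text
(no output)
```

View pics/topc.png

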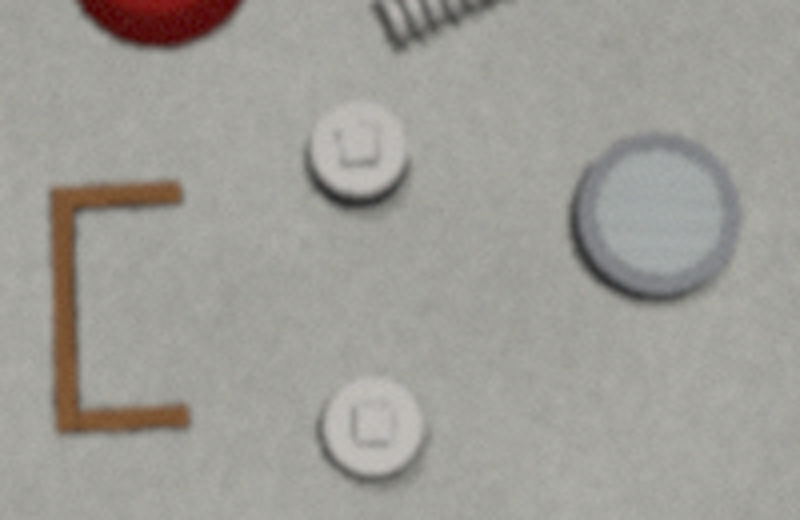

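View pics/scenec.png

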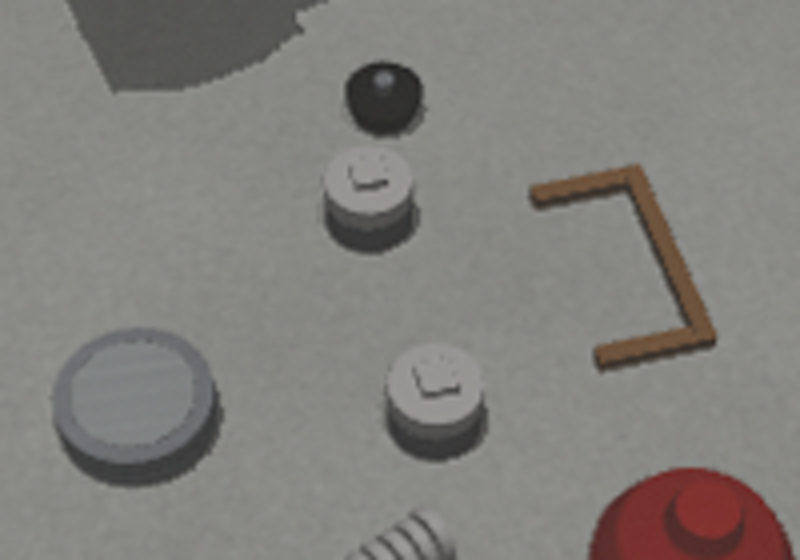

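```bash
cat > h.py <<'E'
from plant import manip
import numpy as np
def ray(d,u,v,z):
    T=np.array(d["pose"]);r=np.array([(u-d["cx"])/d["fx"],-(v-d["cy"])/d["fy"],-1])
    w=T[:3,:3]@r;c=T[:3,3];return (c+w*(z-c[2])/w[2])[:2]
def proj(d,p):
    T=np.array(d["pose"]);q=T[:3,:3].T@(np.asarray(p)-T[:3,3]);return np.array([d["cx"]+d["fx"]*q[0]/-q[2],d["cy"]-d["fy"]*q[1]/-q[2]])
E
python3 - <<'E'
from h import *
for n,off,P in (("top",(235,200),dict(sr=(358,150,.04),sl=(373,426,.04),tin=(658,212,.028),bR=(52,190,.012),bL=(58,432,.012),eR=(182,182,.012),eL=(188,428,.012))),
 ("scene",(220,160),dict(sl=(369,181,.04),sr=(436,384,.04),tin=(135,395,.028),bL=(637,166,.012),bR=(715,330,.012)))):
    d=manip.get_image(n);q={}
    for k,(u,v,z) in P.items():
        q[k]=ray(d,(u+.5)/4-.5+off[0],(v+.5)/4-.5+off[1],z);print(n,k,q[k].round(4))
    m=(q["sr"]+q["sl"])/2;y=q["sl"]-q["sr"];print("dist",np.linalg.norm(y));y/=np.linalg.norm(y);x=np.array([y[1],-y[0]])
    print("mid",m.round(4),"xdir",x.round(4))
    for k in q:print(k,((q[k]-m)@x*1000).round(1),((q[k]-m)@y*1000).round(1))
E
```

```text
top sr [ 0.6246 -0.0072]
top sl [ 0.4755 -0.0203]
top tin [ 0.5981 -0.1718]
top bR [0.6026 0.1617]
top bL [0.4694 0.1499]
top eR [0.6095 0.09  ]
top eL [0.4738 0.0798]
dist 0.1496199753385568
mid [ 0.5501 -0.0137] xdir [-0.0871  0.9962]
sr 0.0 -74.8
sl 0.0 74.8
tin -161.6 -34.1
bR 170.2 -67.6
bL 170.0 66.2
eR 98.2 -68.2
eL 99.8 67.8
scene sl [ 0.4815 -0.0199]
scene sr [ 0.6303 -0.0072]
scene tin [ 0.6018 -0.1706]
scene bL [0.474  0.1492]
scene bR [0.6024 0.1626]
dist 0.14931467801776202
mid [ 0.5559 -0.0135] xdir [-0.0849  0.9964]
sl -0.0 74.7
sr -0.0 -74.7
tin -160.4 -32.4
bL 169.1 67.7
bR 171.6 -61.3
```

```bash
python3 -m jog '[{"slide":[0,0.05,0],"turn":0.1,"fingers":0.41},{"slide":[0,0.05,0],"turn":0.1,"fingers":0.41},{"slide":[0,0.05,0],"turn":0.1,"fingers":0.41},{"slide":[0,0.05,0],"turn":0.1,"fingers":0.41},{"slide":[0.03,0.05,0],"turn":0.1,"fingers":0.41},{"slide":[0.05,0.02,0],"turn":0.1,"fingers":0.41},{"slide":[0.05,0,0],"turn":0.1,"fingers":0.41},{"slide":[0.05,0,0],"turn":0.1,"fingers":0.41},{"slide":[0.05,0,0],"turn":0,"fingers":0.41},{"slide":[0.05,0,0],"turn":0,"fingers":0.41},{"slide":[0,0,0],"turn":0,"fingers":0.41}]'
cat > s.py <<'E'
from h import *
from scipy.spatial.transform import Rotation as R
M=np.array([.553,-.0136]);X=np.array([-.086,.9963]);X/=np.linalg.norm(X);Y=np.array([-X[1],X[0]])
def st():
    o=manip.get_obs();r=R.from_quat(np.roll(o["tool_rot"],-1));x=r.as_matrix()[:,0];p=o["eef_pos"]
    print("t",o["clock"],"p",p.round(4),"toolx deg",np.degrees(np.arctan2(x[1],x[0])).round(2),"pipes",((p[:2]-M)@X).round(4),((p[:2]-M)@Y).round(4),"F",o["wrist_force"].round(1),"open",round(o["opening"],4),"zax",r.as_matrix()[:,2].round(3));return o,r
E
python3 -c "
from s import *
st()"
```

```text
clock: 1.62
eef_pos: [0.5114, -0.303, 0.3031]
tool_rot: [0.001, 0.999, 0.047, 0.001]
wrist_force: [0.1, 0.7, -0.1]
opening: 0.0504
t 1.625 p [ 0.5114 -0.303   0.3031] toolx deg 5.37 pipes -0.2847 0.0664 F [ 0.1  0.7 -0.1] open 0.0504 zax [ 0.001 -0.001 -1.   ]
```

```bash
python3 -m jog '[{"slide":[0.045,0.02,-0.04],"turn":0,"fingers":0.41},{"slide":[0.045,0.02,-0.04],"turn":0,"fingers":0.41},{"slide":[0,0,-0.03],"turn":-0.005,"fingers":0.41},{"slide":[0,0,0],"turn":0,"fingers":0.41}]'
python3 -c "
from s import *
import cv2
st()
for n in ('wrist','top'): cv2.imwrite('pics/%s1.png'%n,manip.get_image(n)['image'])"
```

```text
clock: 2.12
eef_pos: [0.5999, -0.2633, 0.1927]
tool_rot: [0.001, 0.999, 0.042, 0.001]
wrist_force: [-0.4, -0.2, -0.0]
opening: 0.0503
t 2.125 p [ 0.5999 -0.2633  0.1927] toolx deg 4.86 pipes -0.2528 -0.0252 F [-0.4 -0.2 -0. ] open 0.0503 zax [ 0.001 -0.002 -1.   ]
```

View pics/wrist1.png

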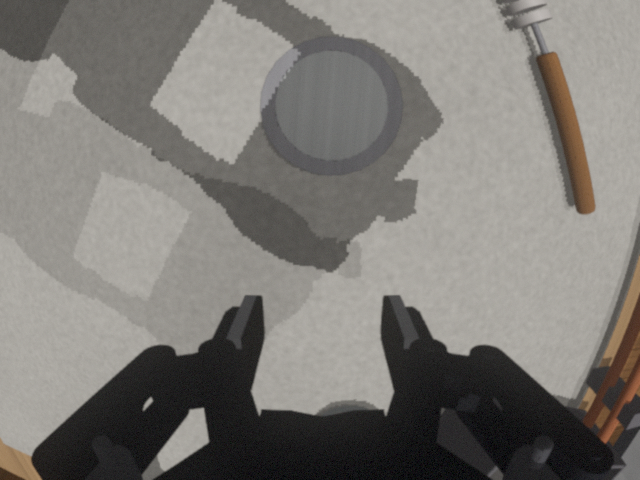

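View pics/top1.png

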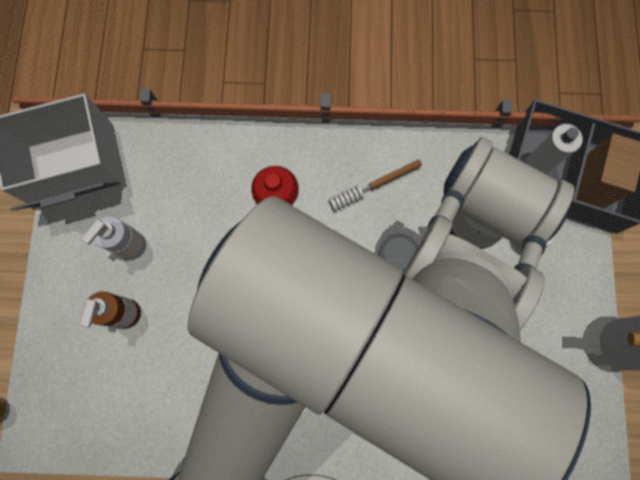

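```bash
cat >> s.py <<'E'
D=None
def wray(d,u,v):
    a=np.array([u-d["cx"],v-d["cy"]])/d["fx"];t=np.hypot(*a);s=np.sinc(t/np.pi)
    T=np.array(d["tool_from_camera"]);c=np.array([a[0]*s,-a[1]*s,-np.cos(t)])
    return T[:3,3],T[:3,:3]@c
def wtool(d,u,v,z):
    c,w=wray(d,u,v);return c+w*(z-c[2])/w[2]
def wworld(d,o,r,u,v,z):
    c,w=wray(d,u,v);c=o["eef_pos"]+r.apply(c);w=r.apply(w);return (c+w*(z-c[2])/w[2])[:2]
def pip(p): return np.array([(p-M)@X,(p-M)@Y])
E
python3 - <<'E'
from s import *
o,r=st();d=manip.get_image("wrist")
pt=[wworld(d,o,r,u,v,.028) for u,v in((331,36),(331,174),(261,105),(402,105))]
for p in pt: print(p.round(4),pip(p).round(4))
p=np.mean(pt,0);print("tin",p,pip(p))
for u,v in ((250,297),(262,297),(383,297),(402,297),(140,360),(170,345),(40,455),(490,345),(215,345)):
    print(u,v,[(wtool(d,u,v,z)*1000).round(0)[:2].tolist() for z in (0,20,35,50,60,66,73)])
E
```

```text
t 2.225 p [ 0.6009 -0.2642  0.1956] toolx deg 4.83 pipes -0.2538 -0.0262 F [-0.2 -0.7 -0.3] open 0.0505 zax [ 0.006 -0.004 -1.   ]
[ 0.5971 -0.1275] [-0.1173 -0.0341]
[ 0.6048 -0.2164] [-0.2065 -0.0342]
[ 0.5571 -0.1754] [-0.1616  0.0098]
[ 0.6457 -0.1673] [-0.1611 -0.0791]
tin [ 0.60117768 -0.17165192] [-0.16160962 -0.0344068 ]
250 297 [[-14.0, -43.0], [-4352.0, 9721.0], [-7606.0, 17043.0], [-10860.0, 24366.0], [-13030.0, 29248.0], [-14331.0, 32177.0], [-15850.0, 35594.0]]
262 297 [[-11.0, -43.0], [-3610.0, 9706.0], [-6309.0, 17018.0], [-9008.0, 24330.0], [-10808.0, 29204.0], [-11888.0, 32129.0], [-13147.0, 35541.0]]
383 297 [[14.0, -43.0], [3696.0, 9705.0], [6457.0, 17017.0], [9218.0, 24328.0], [11059.0, 29203.0], [12164.0, 32127.0], [13452.0, 35539.0]]
402 297 [[18.0, -43.0], [4877.0, 9730.0], [8521.0, 17060.0], [12166.0, 24389.0], [14595.0, 29276.0], [16053.0, 32208.0], [17754.0, 35628.0]]
140 360 [[-44.0, -24.0], [-13119.0, 15157.0], [-22926.0, 26543.0], [-32732.0, 37930.0], [-39270.0, 45520.0], [-43193.0, 50075.0], [-47769.0, 55388.0]]
170 345 [[-35.0, -30.0], [-10346.0, 13588.0], [-18079.0, 23801.0], [-25813.0, 34014.0], [-30968.0, 40823.0], [-34062.0, 44908.0], [-37671.0, 49674.0]]
40 455 [[-109.0, 32.0], [-31961.0, 31570.0], [-55851.0, 55224.0], [-79740.0, 78877.0], [-95666.0, 94646.0], [-105222.0, 104107.0], [-116370.0, 115146.0]]
490 345 [[41.0, -29.0], [11647.0, 13701.0], [20350.0, 23999.0], [29054.0, 34297.0], [34857.0, 41162.0], [38338.0, 45281.0], [42400.0, 50086.0]]
215 345 [[-23.0, -31.0], [-7034.0, 13338.0], [-12292.0, 23365.0], [-17551.0, 33392.0], [-21056.0, 40077.0], [-23159.0, 44087.0], [-25613.0, 48767.0]]
```

Run:
```python
from s import *
d=manip.get_image("wrist")
for u,v in ((250,297),(262,297),(383,297),(402,297),(140,360),(170,345),(40,455),(490,345),(215,345)):
    print(u,v,[(wtool(d,u,v,z/1000)*1000).round(0)[:2].tolist() for z in (0,20,35,50,60,66,73)])
```

```text
250 297 [[-14.0, -43.0], [-18.0, -33.0], [-21.0, -26.0], [-25.0, -19.0], [-27.0, -14.0], [-28.0, -11.0], [-30.0, -8.0]]
262 297 [[-11.0, -43.0], [-15.0, -33.0], [-18.0, -26.0], [-20.0, -19.0], [-22.0, -14.0], [-23.0, -11.0], [-24.0, -8.0]]
383 297 [[14.0, -43.0], [18.0, -33.0], [20.0, -26.0], [23.0, -19.0], [25.0, -14.0], [26.0, -11.0], [27.0, -8.0]]
402 297 [[18.0, -43.0], [23.0, -33.0], [27.0, -26.0], [30.0, -19.0], [33.0, -14.0], [34.0, -11.0], [36.0, -7.0]]
140 360 [[-44.0, -24.0], [-57.0, -9.0], [-67.0, 2.0], [-77.0, 14.0], [-83.0, 21.0], [-87.0, 26.0], [-92.0, 31.0]]
170 345 [[-35.0, -30.0], [-45.0, -16.0], [-53.0, -6.0], [-60.0, 4.0], [-65.0, 11.0], [-69.0, 15.0], [-72.0, 20.0]]
40 455 [[-109.0, 32.0], [-141.0, 64.0], [-165.0, 87.0], [-189.0, 111.0], [-205.0, 127.0], [-214.0, 136.0], [-225.0, 147.0]]
490 345 [[41.0, -29.0], [53.0, -16.0], [62.0, -5.0], [70.0, 5.0], [76.0, 12.0], [80.0, 16.0], [84.0, 21.0]]
215 345 [[-23.0, -31.0], [-30.0, -17.0], [-35.0, -7.0], [-41.0, 3.0], [-44.0, 9.0], [-46.0, 13.0], [-49.0, 18.0]]
```

```bash
python3 -m jog '[{"slide":[0.008,0,-0.04],"turn":0,"fingers":0.41},{"slide":[0,0,-0.04],"turn":0,"fingers":0.41},{"slide":[0,0,-0.025],"turn":0,"fingers":0.41},{"slide":[0,0,-0.005],"turn":0,"fingers":0.41},{"slide":[0,0,0],"turn":0,"fingers":0.41}]'
python3 -c "
from s import *
import cv2
st()
d=manip.get_image('wrist'); cv2.imwrite('pics/w2.png',d['image'])
s=manip.get_image('scene')['image'][120:360,160:480];cv2.imwrite('pics/s2.png',cv2.resize(s,None,fx=2.5,fy=2.5))"
```

```text
clock: 2.95
eef_pos: [0.6114, -0.2684, 0.0931]
tool_rot: [0.006, 0.999, 0.041, 0.009]
wrist_force: [-0.1, -0.0, 0.3]
opening: 0.0504
t 2.95 p [ 0.6114 -0.2684  0.0931] toolx deg 4.67 pipes -0.2589 -0.0363 F [-0.1 -0.   0.3] open 0.0504 zax [ 0.019 -0.012 -1.   ]
```

View pics/w2.png

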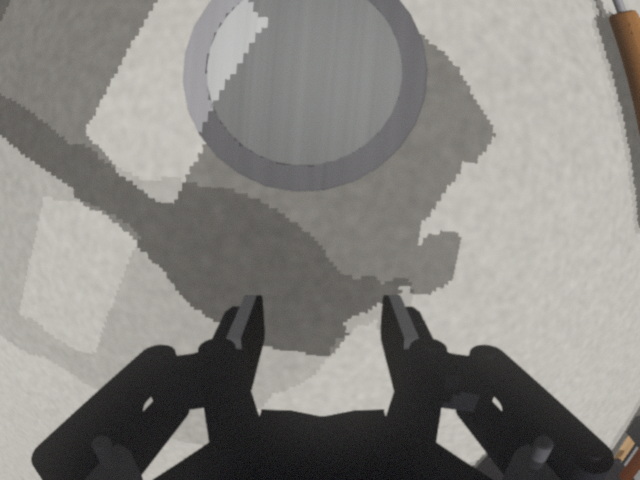

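View pics/s2.png

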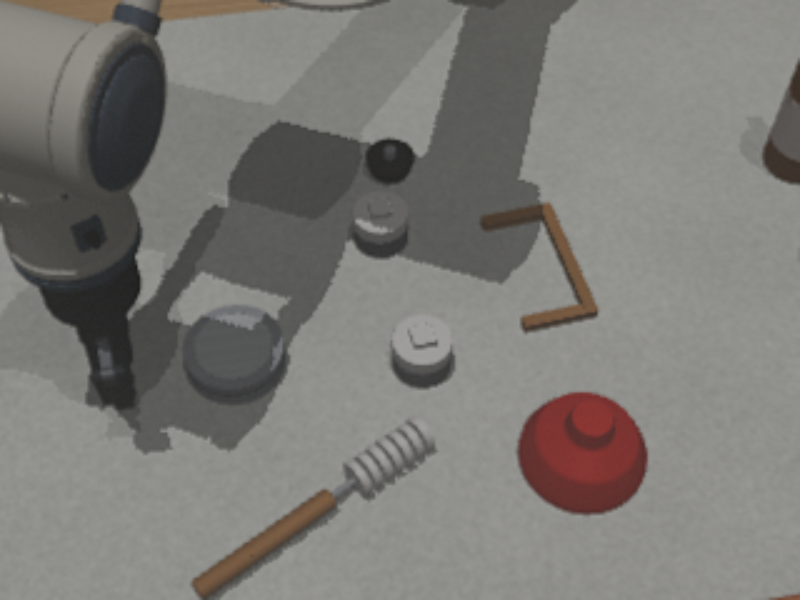

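```bash
python3 -m jog '[{"slide":[-0.003,0.01,-0.01],"turn":0.003,"fingers":0.41},{"slide":[-0.002,0.02,0],"turn":0,"fingers":0.41},{"slide":[-0.001,0.014,0],"turn":0,"fingers":0.41},{"slide":[0,0,0],"turn":0,"fingers":0.41}]'
python3 -c "
from s import *
import cv2
st()
d=manip.get_image('wrist'); cv2.imwrite('pics/w3.png',d['image'])"
```

```text
clock: 3.55
eef_pos: [0.6055, -0.2207, 0.0847]
tool_rot: [0.007, 0.999, 0.044, 0.011]
wrist_force: [0.5, -0.3, -0.7]
opening: 0.0506
t 3.55 p [ 0.6055 -0.2207  0.0847] toolx deg 5.01 pipes -0.2108 -0.0345 F [ 0.5 -0.3 -0.7] open 0.0506 zax [ 0.022 -0.013 -1.   ]
```

View pics/w3.png

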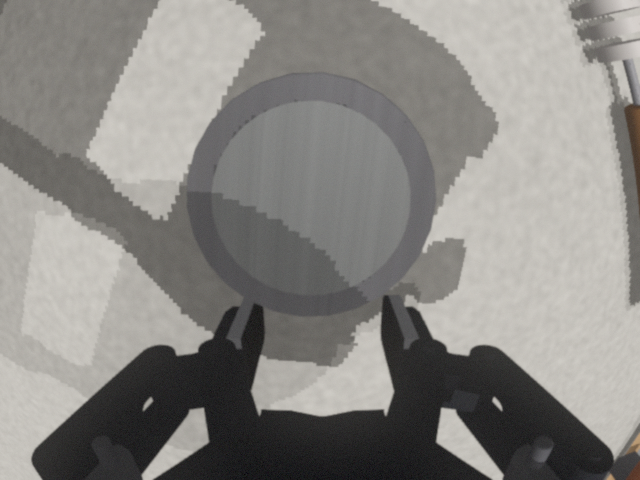

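```bash
python3 -m jog '[{"slide":[-0.003,0.01,0],"turn":0,"fingers":0.41},{"slide":[-0.006,0.012,0],"turn":0,"fingers":0.41},{"slide":[-0.006,0.012,0],"turn":0,"fingers":0.41},{"slide":[-0.006,0.012,0],"turn":0,"fingers":0.41},{"slide":[0,0,0],"turn":0,"fingers":0.41}]'
python3 -c "
from s import *
import cv2
st()
d=manip.get_image('wrist'); cv2.imwrite('pics/w4.png',d['image'])"
```

```text
clock: 4.22
eef_pos: [0.583, -0.1724, 0.0849]
tool_rot: [0.007, 0.999, 0.043, 0.011]
wrist_force: [0.5, -0.8, -0.0]
opening: 0.0505
t 4.225 p [ 0.583  -0.1724  0.0849] toolx deg 4.97 pipes -0.1607 -0.0162 F [ 0.5 -0.8 -0. ] open 0.0505 zax [ 0.022 -0.014 -1.   ]
```

View pics/w4.png

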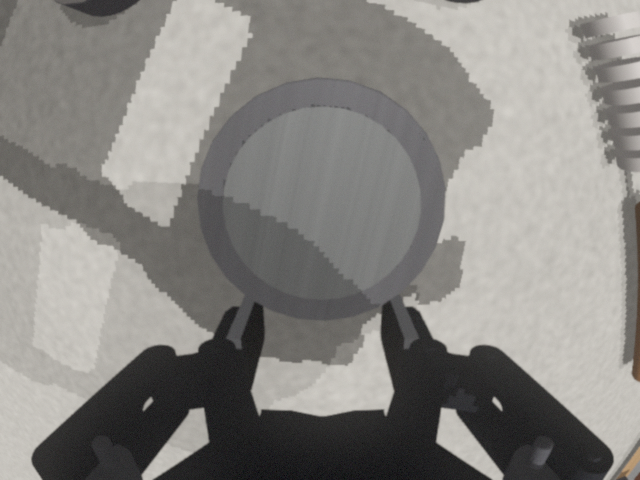

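```bash
python3 -m jog '[{"slide":[-0.0065,0.0115,0],"turn":0,"fingers":0.41},{"slide":[-0.0065,0.0115,0],"turn":0,"fingers":0.41},{"slide":[-0.0055,0.0105,0],"turn":0,"fingers":0.41},{"slide":[0,0,0],"turn":0,"fingers":0.41}]'
python3 -c "
from s import *
import cv2
st()
d=manip.get_image('wrist'); cv2.imwrite('pics/w5.png',d['image'])
s=manip.get_image('scene')['image'][120:360,160:480];cv2.imwrite('pics/s5.png',cv2.resize(s,None,fx=2.5,fy=2.5))"
```

```text
clock: 4.78
eef_pos: [0.5638, -0.1374, 0.0851]
tool_rot: [0.008, 0.999, 0.043, 0.011]
wrist_force: [0.1, -0.9, -0.5]
opening: 0.0504
t 4.775 p [ 0.5638 -0.1374  0.0851] toolx deg 4.94 pipes -0.1243 -0.0001 F [ 0.1 -0.9 -0.5] open 0.0504 zax [ 0.023 -0.014 -1.   ]
```

View pics/w5.png

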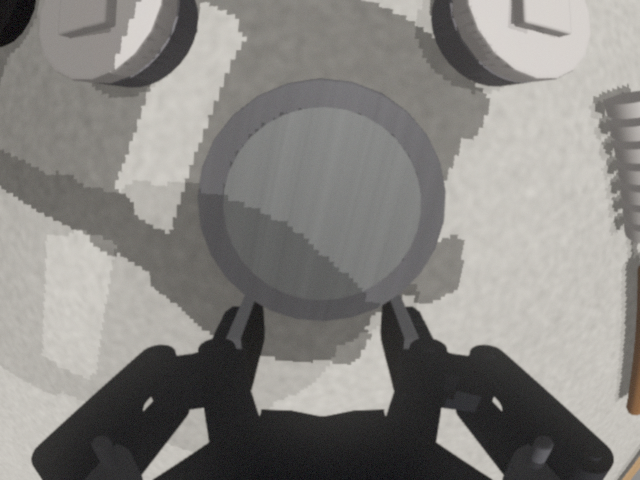

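View pics/s5.png

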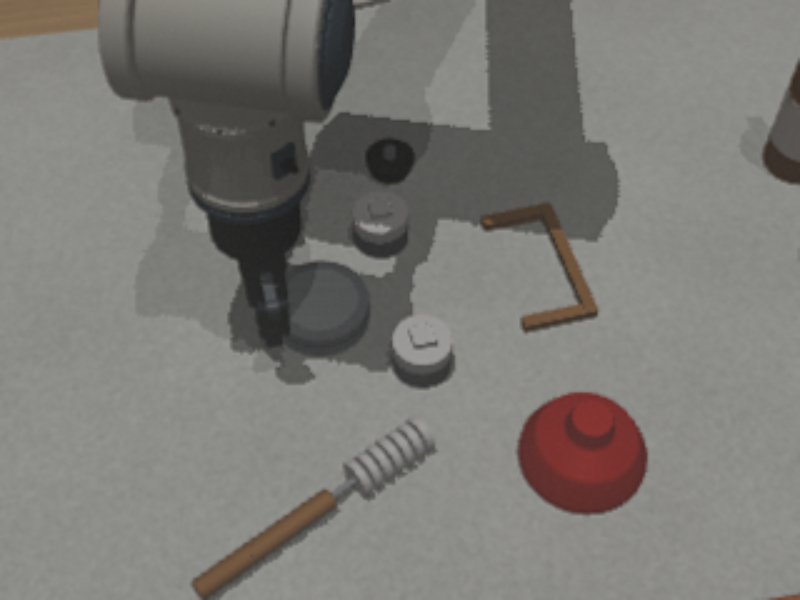

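Run:
```python
import cv2
a=cv2.imread("pics/w5.png");cv2.imwrite("pics/w5l.png",cv2.resize(a[0:100,30:220],None,fx=4,fy=4,interpolation=cv2.INTER_CUBIC))
cv2.imwrite("pics/w5r.png",cv2.resize(a[0:100,410:600],None,fx=4,fy=4,interpolation=cv2.INTER_CUBIC))
```

```text
(no output)
```

View pics/w5l.png

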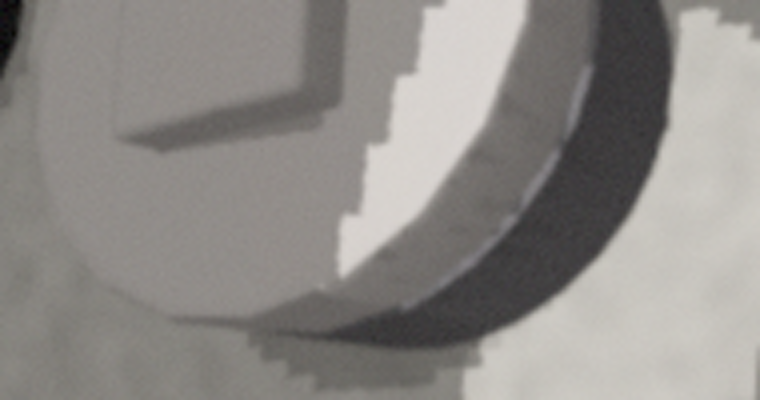

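View pics/w5r.png

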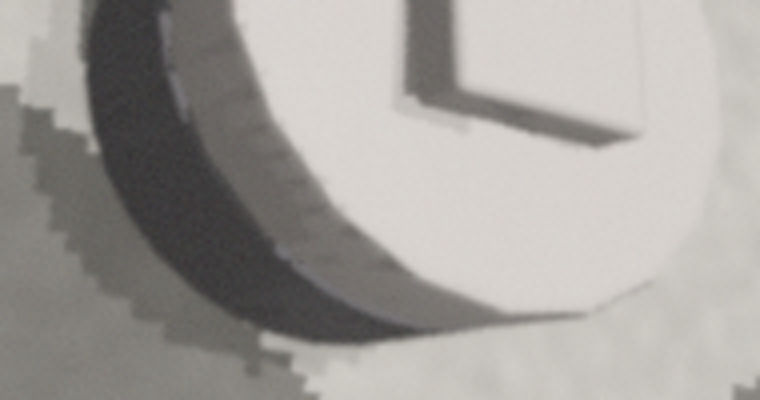

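Run:
```python
from s import *
from scipy.optimize import least_squares
o,r=st();d=manip.get_image("wrist")
def fit(pts,z,R):
    P=np.array([pip(wworld(d,o,r,u,v,z)) for u,v in pts])
    f=lambda c:np.hypot(*(P-c[:2]).T)-(R if R else c[2])
    g=least_squares(f,list(P.mean(0))+([] if R else [.045]));return g.x*1000,(g.fun*1000).round(1)
L=[(670,60),(655,160),(600,250),(530,315),(460,345)];Rr=[(88,60),(103,160),(160,250),(230,310),(300,340)]
for R in(.027,None):
  print(fit([((u+.5)/4-.5+30,(v+.5)/4-.5) for u,v in L],0,R),fit([((u+.5)/4-.5+410,(v+.5)/4-.5) for u,v in Rr],0,R))
print(fit([(199.5,200),(445,200),(322,79),(322,320)],.028,None))
```

```text
t 4.875 p [ 0.5644 -0.1383  0.0851] toolx deg 4.91 pipes -0.1252 -0.0007 F [ 0.  -0.8  0.4] open 0.0502 zax [ 0.024 -0.015 -1.   ]
(array([3.28087474e-02, 7.50521850e+01]), array([ 0. ,  0.1, -0.2,  0.1,  0. ])) (array([  0.23881165, -76.67630543]), array([-0.1,  0.2, -0.1, -0.1,  0.1]))
(array([ 0.29100598, 75.36160844, 27.35152388]), array([-0. ,  0.1, -0.2,  0.1, -0. ])) (array([  0.36987517, -76.82903075,  27.175302  ]), array([-0.1,  0.2, -0.1, -0.1,  0.1]))
(array([-76.40071194,  -3.66088113,  43.98847283]), array([-0.1, -0.1,  0.1,  0.1]))
```

```bash
python3 -m jog '[{"slide":[-0.003,0.0148,0],"turn":0,"fingers":0.41},{"slide":[-0.003,0.0148,0],"turn":0,"fingers":0.41},{"slide":[-0.001,0.01,0],"turn":0,"fingers":0.41},{"slide":[0,0,0],"turn":0,"fingers":0.41}]'
python3 -c "
from s import *
import cv2
st()
d=manip.get_image('wrist'); cv2.imwrite('pics/w6.png',d['image'])"
```

```text
clock: 5.42
eef_pos: [0.5573, -0.0962, 0.0851]
tool_rot: [0.008, 0.999, 0.043, 0.012]
wrist_force: [0.1, -0.3, -0.9]
opening: 0.0504
t 5.425 p [ 0.5573 -0.0962  0.0851] toolx deg 4.89 pipes -0.0827 0.0028 F [ 0.1 -0.3 -0.9] open 0.0504 zax [ 0.025 -0.015 -1.   ]
```

View pics/w6.png

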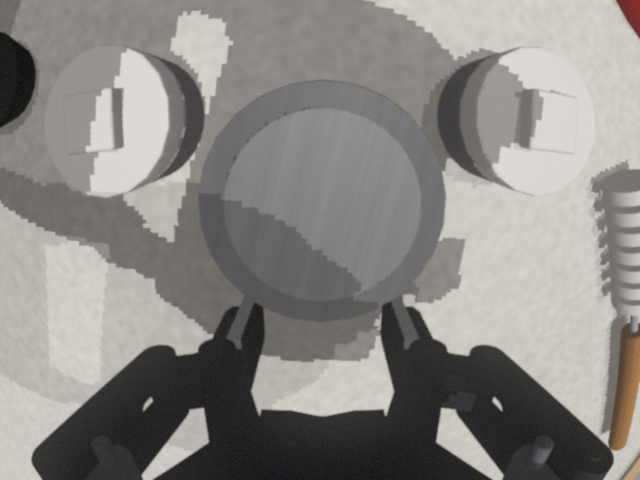

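```bash
python3 -m jog '[{"slide":[-0.0013,0.015,0],"turn":0,"fingers":0.41},{"slide":[-0.0013,0.015,0],"turn":0,"fingers":0.41},{"slide":[-0.0013,0.015,0],"turn":0,"fingers":0.41},{"slide":[0,0,0],"turn":0,"fingers":0.41}]'
python3 -c "
from s import *
import cv2
st()
d=manip.get_image('wrist'); cv2.imwrite('pics/w7.png',d['image'])"
```

```text
clock: 5.98
eef_pos: [0.5531, -0.0485, 0.0851]
tool_rot: [0.008, 0.999, 0.042, 0.012]
wrist_force: [0.4, 0.0, 0.5]
opening: 0.0502
t 5.975 p [ 0.5531 -0.0485  0.0851] toolx deg 4.87 pipes -0.0348 0.0029 F [0.4 0.  0.5] open 0.0502 zax [ 0.025 -0.015 -1.   ]
```

View pics/w7.png

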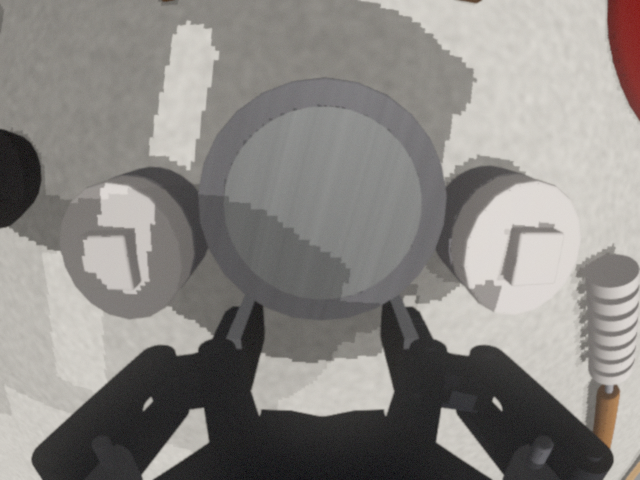

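```bash
python3 -m jog '[{"slide":[-0.0013,0.015,0],"turn":0,"fingers":0.41},{"slide":[-0.0013,0.015,0],"turn":0,"fingers":0.41},{"slide":[-0.0013,0.013,0],"turn":0,"fingers":0.41},{"slide":[0,0,0],"turn":0,"fingers":0.41}]'
python3 -c "
from s import *
import cv2
st()
d=manip.get_image('wrist'); cv2.imwrite('pics/w8.png',d['image'])
s=manip.get_image('scene')['image'][120:360,160:480];cv2.imwrite('pics/s8.png',cv2.resize(s,None,fx=2.5,fy=2.5))"
```

```text
clock: 6.52
eef_pos: [0.5491, -0.0033, 0.0851]
tool_rot: [0.008, 0.999, 0.042, 0.012]
wrist_force: [0.1, -0.6, 0.9]
opening: 0.0504
t 6.525 p [ 0.5491 -0.0033  0.0851] toolx deg 4.84 pipes 0.0106 0.003 F [ 0.1 -0.6  0.9] open 0.0504 zax [ 0.025 -0.015 -1.   ]
```

View pics/w8.png

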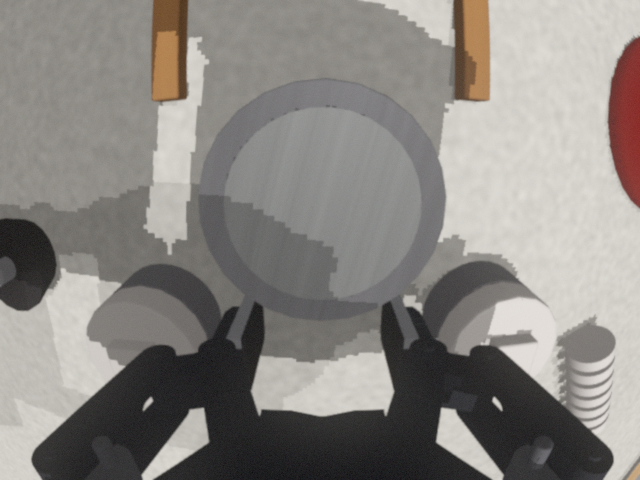

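View pics/s8.png

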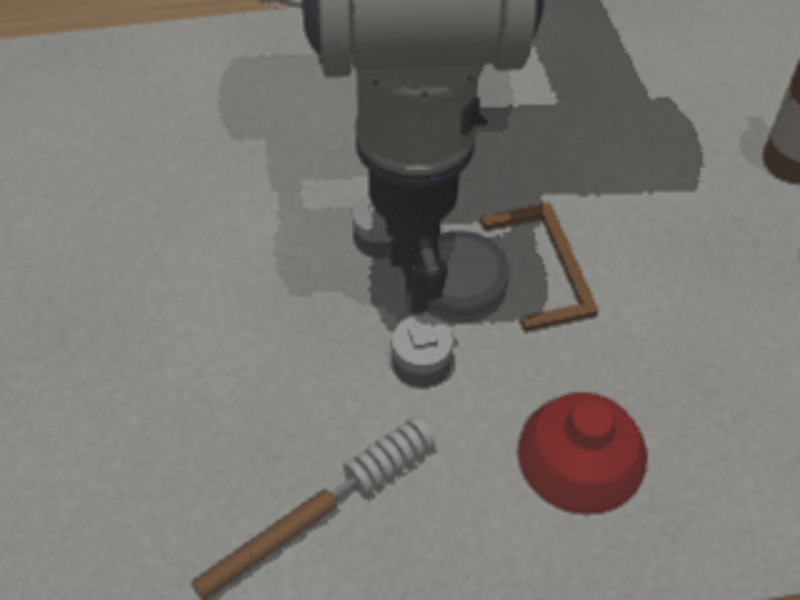

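```bash
python3 -m jog '[{"slide":[-0.0013,0.015,0],"turn":0,"fingers":0.41},{"slide":[-0.0013,0.015,0],"turn":0,"fingers":0.41},{"slide":[-0.0013,0.013,0],"turn":0,"fingers":0.41},{"slide":[0,0,0],"turn":0,"fingers":0.41}]'
python3 -c "
from s import *
import cv2
st()
d=manip.get_image('wrist'); cv2.imwrite('pics/w9.png',d['image'])"
```

```text
clock: 7.12
eef_pos: [0.5452, 0.0413, 0.0851]
tool_rot: [0.008, 0.999, 0.041, 0.012]
wrist_force: [0.3, 0.8, 0.4]
opening: 0.0502
t 7.125 p [0.5452 0.0413 0.0851] toolx deg 4.76 pipes 0.0554 0.003 F [0.3 0.8 0.4] open 0.0502 zax [ 0.025 -0.015 -1.   ]
```

View pics/w9.png

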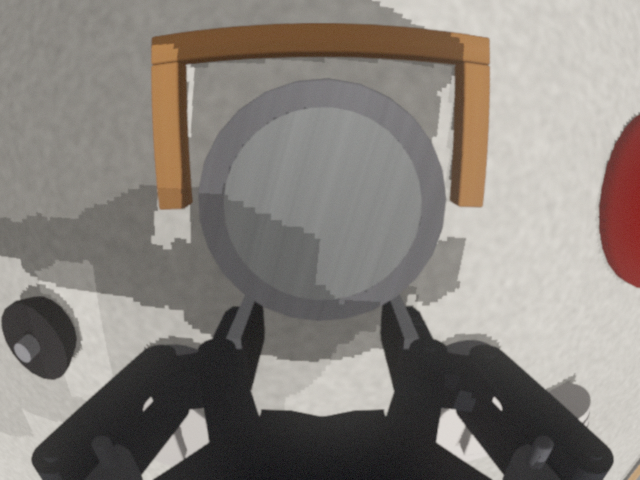

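Nearly home: the tin is centred in the bay, with about 10 mm left to the back batten. I'll go on in fine steps and watch the force.

```bash
python3 -m jog '[{"slide":[-0.0005,0.006,0],"turn":0,"fingers":0.41},{"slide":[-0.0003,0.003,0],"turn":0,"fingers":0.41},{"slide":[0,0,0],"turn":0,"fingers":0.41}]'; python3 -m jog '[{"slide":[0,0.002,0],"turn":0,"fingers":0.41}]'
python3 -c "
from s import *
import cv2
st()
d=manip.get_image('wrist'); cv2.imwrite('pics/w10.png',d['image'])"
```

```text
clock: 7.55
eef_pos: [0.5446, 0.0499, 0.0851]
tool_rot: [0.008, 0.999, 0.041, 0.012]
wrist_force: [-0.2, -0.5, 0.1]
opening: 0.0505
clock: 7.68
eef_pos: [0.5446, 0.0518, 0.0852]
tool_rot: [0.008, 0.999, 0.041, 0.013]
wrist_force: [0.2, -1.4, 0.8]
opening: 0.0501
t 7.675 p [0.5446 0.0518 0.0852] toolx deg 4.7 pipes 0.0658 0.0027 F [ 0.2 -1.4  0.8] open 0.0501 zax [ 0.026 -0.015 -1.   ]
```

View pics/w10.png

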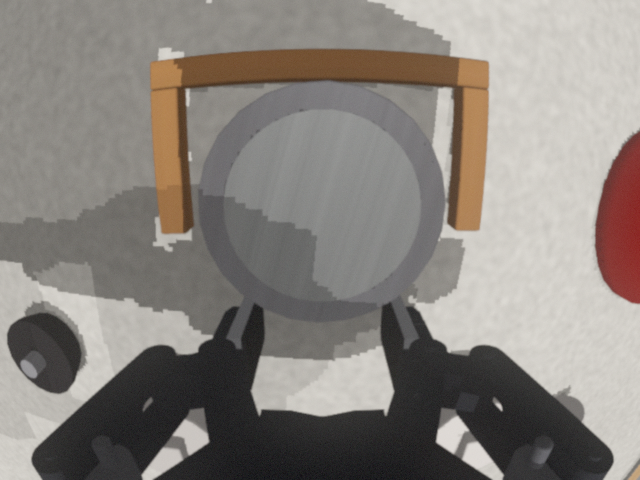

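```bash
for i in 1; do python3 -m jog '[{"slide":[0,0.002,0],"turn":0,"fingers":0.41}]';python3 -m jog '[{"slide":[0,0.002,0],"turn":0,"fingers":0.41}]'; done
```

```text
clock: 7.85
eef_pos: [0.5446, 0.054, 0.0851]
tool_rot: [0.008, 0.999, 0.041, 0.012]
wrist_force: [0.1, -1.4, -0.1]
opening: 0.0502
clock: 7.98
eef_pos: [0.5448, 0.0553, 0.0852]
tool_rot: [0.009, 0.999, 0.041, 0.013]
wrist_force: [0.5, -23.1, 4.3]
opening: 0.0505
```

```bash
python3 -m jog '[{"slide":[0,-0.004,0],"turn":0,"fingers":0.41},{"slide":[0.001,-0.012,0],"turn":0,"fingers":0.41},{"slide":[0,0,0],"turn":0,"fingers":0.41}]'
python3 -c "
from s import *
import cv2
st()
d=manip.get_image('wrist'); cv2.imwrite('pics/w11.png',d['image'])"
```

```text
clock: 8.35
eef_pos: [0.5459, 0.0384, 0.0852]
tool_rot: [0.009, 0.999, 0.041, 0.013]
wrist_force: [-0.3, -0.6, 0.8]
opening: 0.0504
t 8.35 p [0.5459 0.0384 0.0852] toolx deg 4.72 pipes 0.0525 0.0026 F [-0.3 -0.6  0.8] open 0.0504 zax [ 0.026 -0.017 -1.   ]
```

View pics/w11.png

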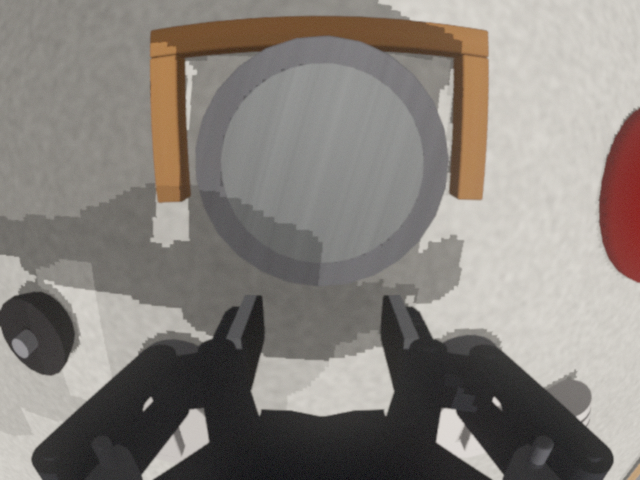

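The tin stays home against the batten and the fingers are clear of it. Next I raise the tool and look from above.

```bash
python3 -m jog '[{"slide":[0,0,0.02],"turn":0,"fingers":0.41},{"slide":[0,0,0.04],"turn":0,"fingers":0.41},{"slide":[0,0,0.05],"turn":0,"fingers":0.41},{"slide":[0,0,0.05],"turn":0,"fingers":0.41},{"slide":[0,-0.03,0.03],"turn":0,"fingers":0.41},{"slide":[0,-0.04,0],"turn":0,"fingers":0.41},{"slide":[0,-0.04,0],"turn":0,"fingers":0.41},{"slide":[0,-0.03,0],"turn":0,"fingers":0.41},{"slide":[0,0,0],"turn":0,"fingers":0.41}]'
python3 -c "
from s import *
import cv2
st()
d=manip.get_image('wrist'); cv2.imwrite('pics/w12.png',d['image'])
s=manip.get_image('scene')['image'];cv2.imwrite('pics/s12.png',s)
s=s[160:300,300:440];cv2.imwrite('pics/s12c.png',cv2.resize(s,None,fx=4,fy=4,interpolation=2))"
```

```text
clock: 9.52
eef_pos: [0.5441, -0.1036, 0.282]
tool_rot: [0.009, 0.999, 0.042, 0.013]
wrist_force: [-1.2, 0.5, 0.2]
opening: 0.0502
t 9.525 p [ 0.5441 -0.1036  0.282 ] toolx deg 4.78 pipes -0.0889 0.0166 F [-1.2  0.5  0.2] open 0.0502 zax [ 0.026 -0.016 -1.   ]
```

View pics/w12.png

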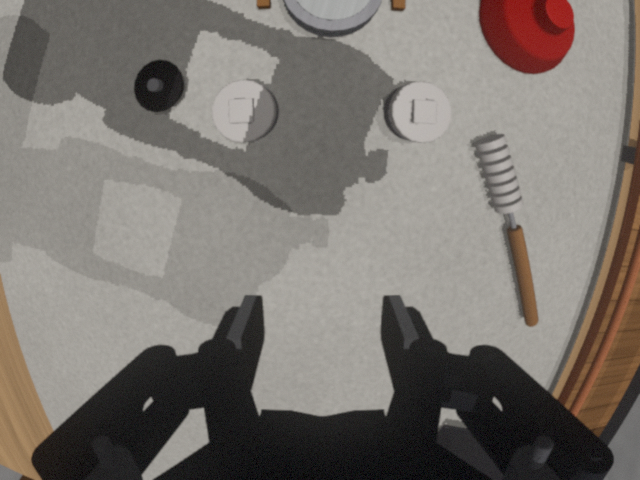

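View pics/s12.png

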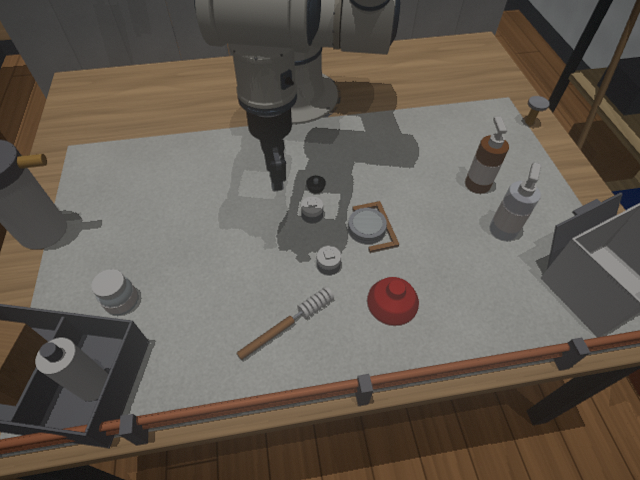

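View pics/s12c.png

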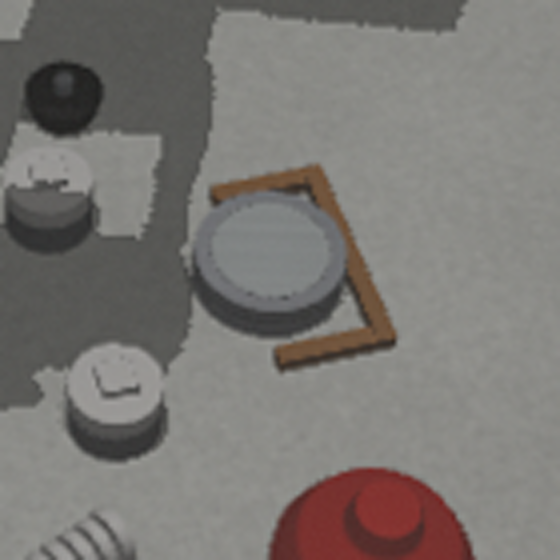

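Run:
```python
from h import *
d=manip.get_image("scene")
q=lambda u,v,z:ray(d,(u+.5)/4-.5+300,(v+.5)/4-.5+160,z)
t=q(270,249,.028);M=np.array([.5559,-.0135]);X=np.array([-.0855,.9963]);Y=np.array([-X[1],X[0]])
print("tin",(t-M)@X,(t-M)@Y)
for p in((319,166),(396,333)): b=q(*p,.012);print((b-M)@X,(b-M)@Y)
```

```text
tin 0.11496871039957923 0.0016600179465202248
0.1703203918721303 0.06737631103222885
0.17132147512279558 -0.06351313897693123
```

The scene camera puts the tin at x = 115 mm, y = 1.7 mm in the pipes frame, so it is home. The bystanders have not moved.

```bash
python3 -c "
from plant import manip
print(manip.sign_off())"
```

```text
the job is handed in; nothing more can be done
None
```

The tin is in the bay, home against the back batten, and I have handed the job in. I pushed it with two half-closed fingertips, steering it onto the gap's centre line, through between the stubs and on into the bay. The robot's clock read about 9.6 s of the 48 s allowed.

- **Seating:** The wrist force stayed at about 1.5 N or less at the readings I took until the tin met the batten, where it rose to about 23 N. I then backed the fingers off before raising them.
- **Final position:** The scene camera puts the tin at x = 115.0 mm, y = +1.7 mm in the pipes frame, against a target of 115, 0. That camera and the top camera disagreed by about 5 mm on where the stubs stand, so I measured each camera's points against the stubs as that camera saw them.
- **Gap and surroundings:** In the wrist pictures the tin passed between the stubs close to centred. In the last pictures it lies flat and all the bystanders are where they started.
- **Tool tilt:** The tool tilted about 1.7° as it moved, and I could not correct this with the moves available. It moved the fingertips by less than 2 mm.

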